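# Slide the tool box till clear of the gouges

## Robot

A 7-joint arm with a two-finger parallel gripper is mounted at the origin on the work surface. World frame = base frame: x ahead of the robot, y to its left, z up, the work surface at z = 0. Lengths are in m, angles in rad, forces in N, time in s.
With the tool pointing down it reaches from about 0.425 to 0.875 m from the base axis. Payload 8.4 kg.
Tool frame: the origin (TCP) lies on the centre line of the jaws, within the pads' length; the fingertips stand 11 mm ahead of it and the grasp point (between the pads) lies 8 mm behind it; z points along the fingers, y is the line along which they close (so a half turn about z gives the same grasp; the last joint's range is limited). The gripper opens to 87 mm and grips with 3 to 60 N. Pads are 19 mm wide; open, the fingers measure 117 mm over their backs; the gripper's body (75 mm by 190 mm) begins 51 mm behind the grasp point.
Start: joints at [1.172, 0.333, 0.04, 1.465, -0.013, 1.343, -0.059], TCP at [0.192, -0.621, 0.234] pointing down, gripper open.
Joint ranges: [-2.58, 2.58], [-0.38, 2.09], [-1.3, 1.39], [0.25, 2.4], [-1.5, 4.64], [0.08, 2.09], [-2.65, 2.65]. Speed limits (rad/s): [2.22, 2.22, 2.79, 2.79, 3.14, 3.14, 3.14].

## Interface

Orientations are given as a unit quaternion [x, y, z, w].
In Python, from workcell import robot, viewer gives the robot as it stands. The module is installed in compiled form; this text tells all that it offers. Calls block until the motion is done:
- robot.reach(position, orientation): joint-space move of the TCP to a pose.
- robot.servo_line(position, v=0.15, attitude=None, threshold=None): straight line of the TCP; attitude=None keeps the orientation; v is the mean speed in m/s. With threshold (N) it stops when the force on the tool has changed by that much, and returns True; else False.
- robot.movej(angles): joint-space move.
- robot.set_gripper(opening, grasp_force=None): finger opening in m; grasp_force is the grip in N (None keeps the last); returns when the fingers have stopped.
- robot.wait(seconds).
- robot.ik(position, orientation): joint angles nearest the present ones, or None.
- robot.sense(): the state.
- viewer.read_camera(name): name is "scene" or "side" or "wrist"; returns a dict with "img" (420x560x3 uint8, red, green, blue), "intrinsics" (3x3 intrinsics, pixels), "origin" and "orientation" of the camera in the world; the wrist camera has in their place "T_tool_cam" (4x4, takes a point from camera to tool coordinates, whose origin is the TCP and whose axes are the flange's). Camera axes: x right, y down, z forward; pixel columns grow to the right and rows downward; lengths in m; the calibration is good to about 2 mm. A picture is of the moment at which its call begins: read the wrist's pose just before it. There is no depth.
A pose or a line that the arm cannot do raises robot.Unreachable and nothing moves.
- robot.finish_job(): hands the job in; it is judged then, once.
Trained networks look in the newest picture that a camera, given by its name, has taken for a name from the list of things; names that differ only in an ending like _2 or _b are one class to them, and where a whole thing is asked for, a point or a joint stands for the part that bears it (a point fixed in the world has none). Each returns a list of dicts, best first, with "score" (0 to 1); they miss things now and then, are a little off and sometimes report something else, mostly with a low value. They report only what shows in the picture. A call takes as long as a camera call. They do not tell look-alikes from the thing itself.
- viewer.look_for(target, camera): "extent" ([left, top, width, height] in pixels, round what is visible of it).
- viewer.place_of(target, camera): "point" ([column, row] in pixels: a listed point, or the origin of a listed thing).
The state is a dict: "time_s": time; "joint_pos": joint angles; "qvel": joint speeds; "joint_torque": joint torques, N m; "eef_pos": TCP position; "tool_rot": TCP orientation; "wrist_force": force on the tool from outside, world axes, zero at the start; "moment": the same for the moment, N m; "opening": finger opening in m; "gripper_force": force on a finger pad.
Only numpy, scipy, OpenCV 4.12 (cv2) and the standard library are available. Lean on these libraries where they do the work, as an engineer would, in place of code of your own. Each camera call takes 0.05 s, during which the arm holds its last target. There are 200 camera calls.

## Task

The sliding till of the carver's tool box stands part-way along its runners and half covers the three palm gouges in the box. With the fingertips, push the till along its runners to the end of the box away from the gouges, until you feel it drop into its notches there and it lies level and flush with the rim. Do not lift or tip the till or the tin in it, and leave everything else in the box and on the bench where it is.

Things in the scene. Friction and masses are not known exactly. Their poses are not given: they have to be found in the camera images.
- toolbox: Open wooden tool box, no lid, fixed to the bench. Origin: centre of its underside, on the bench; long axis y, short axis x, z up. Outside 204 (x) by 418 (y) mm, plus an 18 thick carrying cleat outside each end; rim 106 high; walls 12, floor 10, inside 180 by 394. Along the inside of each long wall runs a wooden runner 14 wide with its top 72 above the bench, 34 below the rim
- park_left (a point): Point on the box axis: the till's origin comes to rest here when dropped into the notches at the box's +y end (box y = +70, 63 above the bench). Both battens drop together, 9 mm, into notches 24 long and 11 deep in the runners; square notch ends then stop the till (3 mm play each way along y), 14 mm short of the end wall. No notch is met on the way here from the middle
- park_right (a point): Point on the box axis: the till's origin comes to rest here when dropped into the notches at the box's -y end (box y = -70, 63 above the bench). Both battens drop together, 9 mm, into notches 24 long and 11 deep in the runners; square notch ends then stop the till (3 mm play each way along y), 14 mm short of the end wall. No notch is met on the way here from the middle
- till: Loose wooden tray across the box, slides along its y on the runners, 2 mm play each side. 176 (x) by 226 (y), walls 9 thick, 43 high in all; floor's top at 15. Origin: centre of its underside, at the bottom of two cross battens 18 wide, 9 high at y = -95 and +95. Riding: origin 72 above the bench, rim 9 proud of the box's rim; dropped: 63, flush. About 0.55 kg, slides at 2 to 6 N
- till_end_left (a point): Middle of the plain upright outer face of the till's +y end wall (176 wide, 28 high), 14 mm below the wall's top edge. At the start the till rides within 20 mm of the box's middle, so 64 to 104 mm lie free between this face and the box's end wall
- till_end_right (a point): The same point on the till's -y end wall. Pushed at some 30 mm/s or slower the till surely drops; shoved at 200 mm/s or more it can skip over the notches
- tin: Closed round tin of honing paste, 61 across, 21 high, standing loose on the till's floor, in the wide side of a partition at the till's x = +36 (two fixed carving knives lie in the narrow side); it rides along. Origin: centre of its underside
- gouges: Three palm gouges lying side by side (along the box's x) in one loose wooden rest on the floor of the box, near one end, which end varies; partly under the till. 140 (x) by 110 (y), tops 40 above the box floor, that is 50 above the bench. Origin: centre of the rest's underside. Its y in the tool box's frame is about +120 or -120: that is the end to be uncovered
- whetstone: Grey whetstone in a dark wooden base, 156 (x) by 70 (y) by 30 high, loose on the floor of the box at the other end from the gouges; partly under the till. Origin: centre of its underside
- figure: Carved wooden robed figure 165 high, foot 66 across, standing loose on the bench beyond the box. Origin: centre of its underside
- mallet: Round wooden carver's mallet, 82 across and 218 high, standing on its head with the handle up, on the bench beyond the box's left (+y) end. Origin: centre of its underside
Not all that is in view belongs to the job. What is shaped like the gouges but pink is not meant.

How it is judged:
At the end, for the whole second after the job is handed in: The till lies in the notches at the end of the box away from the gouges: its origin within 6 mm of y = 70 mm (or -70) along the box, no more than 2.5 mm above its fully dropped height of 63 mm, level within 0.02 rad and at rest, with the tin still standing on its floor (((y of gouges in the frame of toolbox above 0.05 m and y of till in the frame of toolbox between -0.076 and -0.064 m) or (y of gouges in the frame of toolbox below -0.05 m and y of till in the frame of toolbox between 0.064 and 0.076 m)) and z of till in the frame of toolbox below 0.0655 m and angle between till's own z axis and vertical below 0.02 rad and linear speed of till below 0.01 m/s and horizontal distance between tin and till below 0.12 m and z of tin in the frame of till below 0.02 m and angle between tin's own z axis and vertical below 0.1 rad); the robot touches nothing.
It fails at once if the till is lifted more than 10 mm above its riding height, or tipped more than 0.12 rad (z of till in the frame of toolbox above 0.082 m or angle between till's own z axis and vertical above 0.12 rad).
It fails at once if the tin is lifted or tipped (z of tin in the frame of till above 0.027 m or angle between tin's own z axis and vertical above 0.3 rad).
It fails at once if the gouges or the whetstone are moved more than 15 mm (distance of any of gouges, whetstone from where it was at the start of the episode above 0.015 m).
It fails at once if the figure or the mallet is moved more than 15 mm or tipped (distance of any of figure, mallet from where it was at the start of the episode above 0.015 m or angle between any of figure, mallet's own z axis and vertical above 0.3 rad).
It fails at once if the till is pushed with the arm or the gripper's body instead of the fingers (contact force between till and the arm above 3 N).
It also fails if it takes over 38 s, if anything falls off the work surface, if the arm or the gripper's body presses on something with over 40 N, if the wrist force passes 120 N, or if a joint passes its speed limit or range.

## Working session

There is one attempt and no reset: what is moved stays moved. The work goes in short steps, each a Python script; the robot and the scene stay as the last script left them, time stands still between calls to the robot, and variables do not carry over. Pictures are saved under pics/ and viewed, at most 10 in all, crops included, and the job is handed in when it is done.

```bash
mkdir -p pics
cat > h.py <<'E'
import numpy as np, cv2
from scipy.spatial.transform import Rotation as R
from workcell import robot, viewer
def cam(name):
    s=robot.sense(); c=viewer.read_camera(name)
    if name=="wrist":
        T=np.eye(4); T[:3,:3]=R.from_quat(s["tool_rot"]).as_matrix(); T[:3,3]=s["eef_pos"]
        c["T"]=T@np.array(c["T_tool_cam"])
    else:
        T=np.eye(4); o=np.array(c["orientation"]); T[:3,:3]=o if o.shape==(3,3) else R.from_quat(o).as_matrix(); T[:3,3]=c["origin"]; c["T"]=T
    return c
def pix2z(c,p,z):
    d=c["T"][:3,:3]@np.linalg.inv(c["intrinsics"])@np.array([p[0],p[1],1.]); o=c["T"][:3,3]
    return o+d*(z-o[2])/d[2]
def proj(c,P):
    q=np.linalg.inv(c["T"])@np.append(P,1); u=np.array(c["intrinsics"])@q[:3]; return u[:2]/u[2]
def save(c,n): cv2.imwrite("pics/"+n,cv2.cvtColor(c["img"],cv2.COLOR_RGB2BGR))
E
python3 - <<'E'
from h import *
print(robot.sense())
Z=dict(toolbox=0,till=.072,till_end_left=.101,till_end_right=.101,park_left=.063,park_right=.063,tin=.087,gouges=.01,whetstone=.01,figure=0,mallet=0)
for n in ("scene","side"):
    c=cam(n); save(c,n+".png"); print(n,c["T"][:3,3])
    for t,z in Z.items():
        for r in viewer.place_of(t,n)[:3]: print(t,np.round(r["score"],2),np.round(r["point"]),np.round(pix2z(c,r["point"],z),3))
E
```

```text
{'time_s': 0.0, 'joint_pos': array([ 1.17181499,  0.33387546,  0.03987068,  1.46627766, -0.01338955,
        1.34328852, -0.05846906]), 'qvel': array([ 0.00047092, -0.00067918, -0.00167353, -0.00068323,  0.00128394,
       -0.00183355,  0.00076815]), 'joint_torque': array([-8.05935542e-06, -6.56366372e+01,  1.33495923e+00, -4.03787220e+01,
       -5.98512520e-02,  4.51645860e-02,  1.58093526e-04]), 'eef_pos': array([ 0.19179036, -0.62058879,  0.232679  ]), 'tool_rot': array([ 9.88785686e-01,  1.49339347e-01, -1.75036246e-04, -7.71996413e-04]), 'wrist_force': array([0.20008726, 0.2619271 , 0.09273603]), 'moment': array([ 0.00082442,  0.03611837, -0.02227328]), 'gripper_force': 0.0, 'opening': 0.08728256342324348}
scene [1.24565381 0.79451243 0.81240575]
toolbox 0.57 [260. 207.] [ 0.499 -0.029  0.   ]
till 0.56 [250. 187.] [ 0.515 -0.047  0.072]
till_end_left 0.92 [275. 196.] [0.527 0.067 0.101]
till_end_left 0.23 [184. 212.] [ 0.734 -0.057  0.101]
till_end_right 0.97 [229. 163.] [ 0.496 -0.156  0.101]
park_left 0.97 [270. 199.] [0.509 0.029 0.063]
park_left 0.19 [277. 194.] [0.482 0.0
[... 176 characters left out ...]
78 0.01 ]
figure 0.6 [183. 215.] [ 0.671 -0.171  0.   ]
figure 0.36 [257. 208.] [ 0.505 -0.035  0.   ]
mallet 0.96 [307. 278.] [0.626 0.263 0.   ]
side [ 0.33665421 -0.75087704  0.85738143]
till 0.71 [276. 261.] [ 0.502 -0.042  0.072]
till_end_left 0.96 [275. 219.] [0.524 0.066 0.101]
till_end_right 0.61 [280. 292.] [ 0.486 -0.155  0.101]
tin 0.91 [271. 274.] [ 0.48  -0.092  0.087]
tin 0.74 [285. 319.] [ 0.482 -0.212  0.087]
gouges 0.86 [202. 162.] [0.381 0.472 0.01 ]
gouges 0.6 [199. 203.] [0.353 0.274 0.01 ]
gouges 0.58 [360. 232.] [0.755 0.067 0.01 ]
whetstone 0.81 [283. 320.] [ 0.492 -0.159  0.01 ]
figure 0.55 [358. 316.] [ 0.659 -0.177 -0.   ]
mallet 0.58 [301. 195.] [0.646 0.261 0.   ]
```

View pics/scene.png

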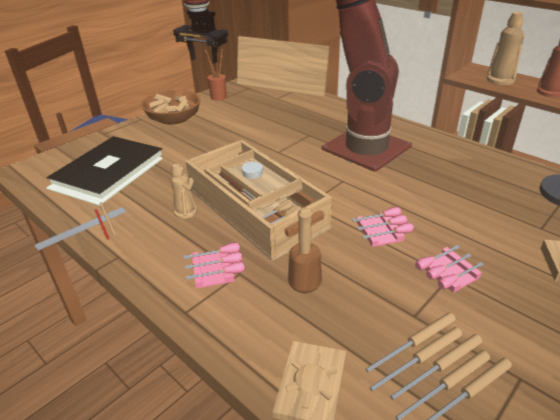

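View pics/side.png

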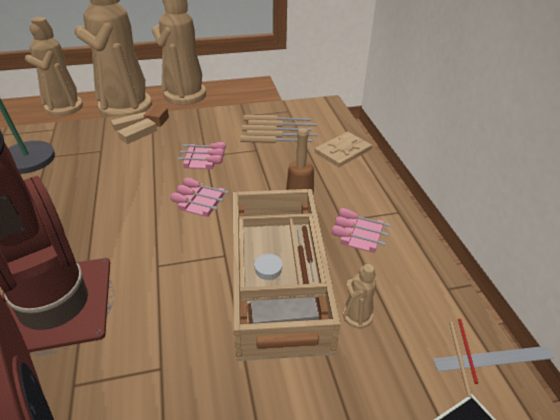

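The toolbox is at about (260,200) in the scene picture. The grey whetstone shows at its -y end (side 285,312), and something lies at its +y end, near the mallet. The candidates for the gouges are the pink sets at scene (381,228), (446,268) and (213,265), all out on the bench, and the brown set inside the box at its +y end (about 285,210). Only that last set fits, because it is in the box and not pink. I'll confirm from above with the wrist camera.

```bash
cat >> h.py <<'E'
def quat(yaw,sgn=1): # tool z down, tool y along sgn * box x
    y=sgn*np.array([np.cos(yaw),np.sin(yaw),0]); z=np.array([0,0,-1.]); x=np.cross(y,z)
    return R.from_matrix(np.c_[x,y,z]).as_quat()
E
python3 - <<'E'
from h import *
p=[.50,-.0,.40]; s=robot.sense()["joint_pos"]
print(np.array(viewer.read_camera("wrist")["T_tool_cam"]).round(3))
for sg in (1,-1):
    try: print(sg,np.round(robot.ik(p,quat(-.152,sg)),2))
    except Exception as e: print(sg,e)
sol=[(abs(np.array(j)-s).max(),sg) for sg in (1,-1) if (j:=robot.ik(p,quat(-.152,sg))) is not None]
sg=min(sol)[1]; robot.reach(p,quat(-.152,sg))
c=cam("wrist"); save(c,"w1.png"); print(sg,robot.sense()["time_s"],c["T"].round(3))
import pickle; pickle.dump(c,open("w1.pkl","wb"))
Z=dict(toolbox=0,till=.072,till_end_left=.101,till_end_right=.101,park_left=.063,park_right=.063,tin=.087,gouges=.01,whetstone=.01,mallet=0)
for t,z in Z.items():
    for r in viewer.place_of(t,"wrist")[:2]: print(t,np.round(r["score"],2),np.round(r["point"]),np.round(pix2z(c,r["point"],z),3))
E
```

```text
[[-0.    -0.957 -0.29   0.081]
 [ 1.    -0.    -0.     0.001]
 [ 0.    -0.29   0.957 -0.15 ]
 [ 0.     0.     0.     1.   ]]
1 [ 0.63  0.03 -0.72  1.5   0.02  1.63 -0.25]
-1 [-1.58 -0.33  1.21  1.57  0.31  1.69  2.63]
1 3.825 [[ 0.988 -0.147 -0.046  0.514]
 [-0.154 -0.946 -0.286  0.077]
 [-0.001  0.289 -0.957  0.549]
 [ 0.     0.     0.     1.   ]]
till 0.61 [291. 186.] [ 0.506 -0.041  0.072]
till_end_left 0.94 [289. 105.] [0.519 0.068 0.101]
till_end_right 0.65 [292. 270.] [ 0.491 -0.155  0.101]
park_left 0.25 [393. 238.] [ 0.645 -0.146  0.063]
park_right 0.32 [291. 105.] [0.522 0.066 0.063]
tin 0.87 [276. 213.] [ 0.481 -0.074  0.087]
tin 0.19 [291. 188.] [ 0.506 -0.041  0.087]
gouges 0.62 [289.  91.] [0.524 0.086 0.01 ]
```

View pics/w1.png

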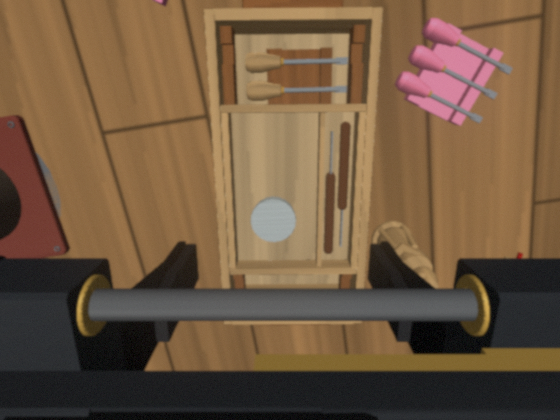

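Seen from above, the box's +y end holds brown wooden-handled gouges: handles at (262,62) and (265,90), with the third under the till. The pink set at (455,70) lies outside on the bench. So the till has to go to -y. Next I'll fit the box pose by overlaying a model, and use that crop as the confirmation.

Run:
```python
from h import *
import pickle
c=pickle.load(open("w1.pkl","rb"))
for p in [(205,10),(382,10),(225,323),(362,323)]: print(p,pix2z(c,p,.106).round(4))
A=[pix2z(c,p,.106)[:2] for p in [(205,10),(382,10)]]
d=A[1]-A[0]; print("width",np.linalg.norm(d),"yaw",np.arctan2(d[1],d[0]))
tl,tr=np.array([.5225,.067]),np.array([.491,-.155])
yaw=-np.arctan2(*(tl-tr)); yaw=np.mean([yaw,np.arctan2(d[1],d[0])])
by=np.array([-np.sin(yaw),np.cos(yaw)]); bx=np.array([np.cos(yaw),np.sin(yaw)])
ctr=np.mean(A,0)-by*.209; till=(tl+tr)/2
print("yaw",yaw,"box",ctr,"till in box",(till-ctr)@bx,(till-ctr)@by)
img=cv2.cvtColor(c["img"],cv2.COLOR_RGB2BGR); img=cv2.resize(img,None,fx=3,fy=3,interpolation=cv2.INTER_CUBIC)
def rect(o,hx,hy,z,col):
    q=[proj(c,np.append(o+bx*a*hx+by*b*hy,z))*3+1 for a,b in((-1,-1),(1,-1),(1,1),(-1,1))]
    cv2.polylines(img,[np.int32(q)],True,col,1)
rect(ctr,.102,.209,.106,(0,0,255)); rect(ctr,.09,.197,.106,(0,255,0)); rect(till,.088,.113,.115,(255,0,0))
cv2.imwrite("pics/crop1.png",img[0:600,480:1280])
```

```text
(205, 10) [0.4407 0.1847 0.106 ]
(382, 10) [0.6387 0.1538 0.106 ]
(225, 323) [ 0.3802 -0.2237  0.106 ]
(362, 323) [ 0.5795 -0.2545  0.106 ]
width 0.20037896816827558 yaw -0.15475936073689833
yaw -0.14785517091478448 box [ 0.50891382 -0.03750335] till in box -0.0011831458252659762 -0.0067445376116407425
```

View pics/crop1.png

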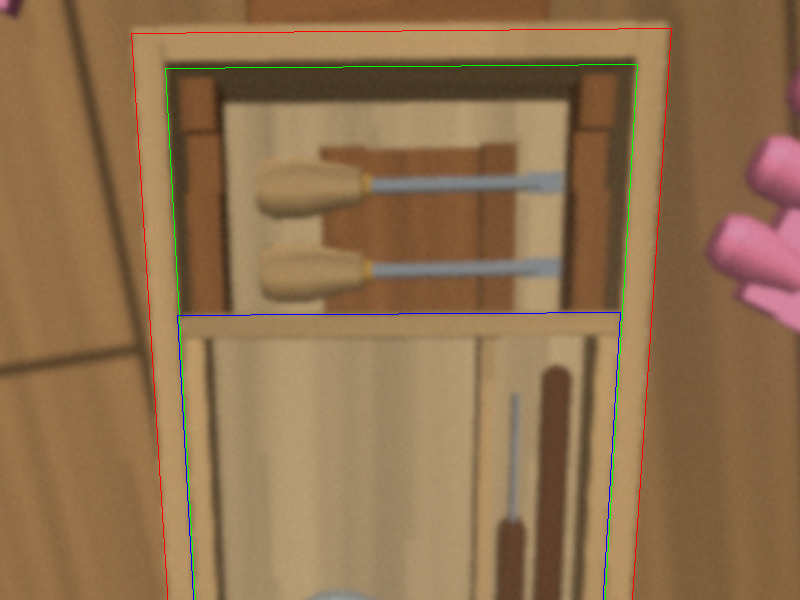

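The overlay (red and green for the box, blue for the till's end) agrees with the picture to about 2 mm. The crop confirms two brown-handled gouges at crop (300,185) and (300,270) in the +y end. I'll lower the open fingers into the gap, find the till's face by touch and push slowly towards -y.

```bash
cat >> h.py <<'E'
yaw=-.149; BY=np.array([-np.sin(yaw),np.cos(yaw)]); BX=np.array([np.cos(yaw),np.sin(yaw)]); CT=np.array([.509,-.0375])
def P(x,y,z): return np.append(CT+BX*x+BY*y,z)
def st(m):
    s=robot.sense(); d=s["eef_pos"][:2]-CT
    print(m,"t",round(s["time_s"],2),"box xy",(d@BX).round(4),(d@BY).round(4),"z",s["eef_pos"][2].round(4),"F",(s["wrist_force"][:2]@BX).round(1),(s["wrist_force"][:2]@BY).round(1),s["wrist_force"][2].round(1))
E
python3 - <<'E'
from h import *
robot.servo_line(P(0,.145,.22),.2,attitude=quat(yaw)); st("above")
print(robot.servo_line(P(0,.145,.097),.1,threshold=6)); st("down")
print(robot.servo_line(P(0,.095,.097),.02,threshold=1.5)); st("touch")
E
```

```text
above t 5.53 box xy 0.0006 0.1446 z 0.2209 F 0.5 -0.4 -0.3
False
down t 6.92 box xy 0.0004 0.1452 z 0.0976 F -0.4 1.1 -0.2
True
touch t 8.34 box xy -0.0002 0.1166 z 0.0967 F 0.1 0.2 -0.1
```

Run:
```python
from h import *
for y in (.105,.085,.066): print(robot.servo_line(P(0,y,.097),.018,threshold=12)); st("push")
print(robot.servo_line(P(0,.045,.097),.018,threshold=10)); st("end")
c=cam("wrist"); save(c,"w2.png")
```

```text
False
push t 9.16 box xy 0.0002 0.1046 z 0.0971 F -0.0 -0.1 0.5
False
push t 10.42 box xy 0.0001 0.0849 z 0.097 F 0.5 2.5 1.6
False
push t 11.62 box xy -0.0 0.0658 z 0.0969 F 0.5 2.7 2.4
True
end t 12.38 box xy -0.0006 0.0544 z 0.0966 F -0.3 0.9 1.5
```

View pics/w2.png

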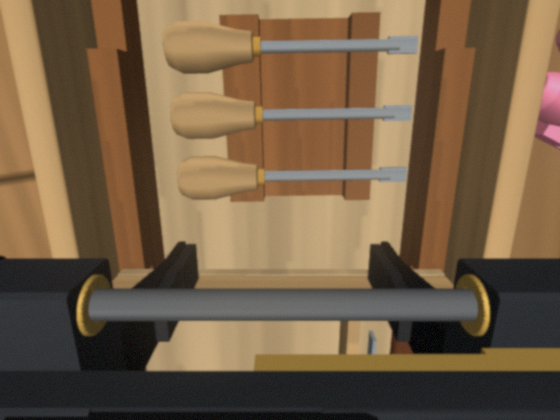

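All three gouges are uncovered, and the force jumped at y = 0.054, which is where the till should stop. A gentle push will show whether it now stands against the notch end. Then I'll back off and look.

Run:
```python
from h import *
print(robot.servo_line(P(0,.047,.097),.015,threshold=9)); st("again")
robot.servo_line(P(0,.085,.097),.1); robot.servo_line(P(0,.085,.22),.15); robot.servo_line(P(0,.10,.40),.2)
st("up"); c=cam("wrist"); 
img=cv2.cvtColor(c["img"],cv2.COLOR_RGB2BGR)
def rect(o,hx,hy,z,col):
    cv2.polylines(img,[np.int32([proj(c,P(o[0]+a*hx,o[1]+b*hy,z))for a,b in((-1,-1),(1,-1),(1,1),(-1,1))])],True,col,1)
rect((0,0),.09,.197,.106,(0,255,0)); rect((0,-.07),.088,.113,.106,(255,0,0))
cv2.imwrite("pics/w3.png",img)
for t,z in dict(till=.063,till_end_left=.092,tin=.078,gouges=.01).items():
    for r in viewer.place_of(t,"wrist")[:1]:
        w=pix2z(c,r["point"],z)[:2]-CT; print(t,r["score"],(w@BX).round(4),(w@BY).round(4))
c=cam("side"); i=c["img"][170:370,200:400]; cv2.imwrite("pics/s3.png",cv2.cvtColor(cv2.resize(i,(600,600),interpolation=cv2.INTER_CUBIC),cv2.COLOR_RGB2BGR))
```

```text
True
again t 12.75 box xy -0.0011 0.0543 z 0.0963 F -0.7 1.8 1.0
up t 15.22 box xy -0.0003 0.0997 z 0.3988 F 0.0 0.5 -0.3
till 0.68 -0.0045 -0.0689
till_end_left 0.74 -0.0025 0.0449
tin 0.64 -0.0249 -0.1025
gouges 0.91 -0.008 0.1231
```

View pics/w3.png

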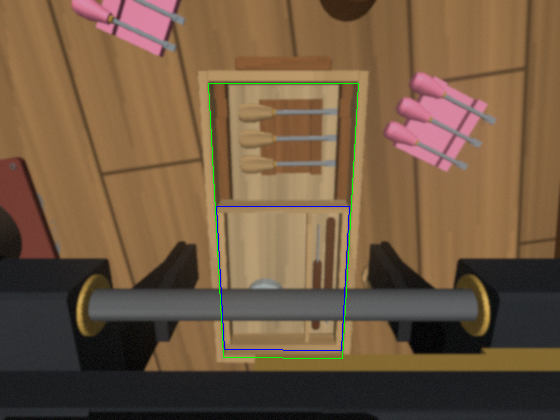

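View pics/s3.png

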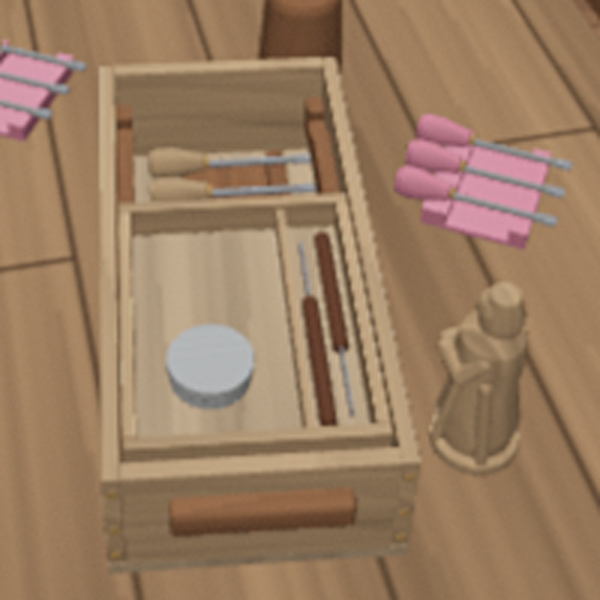

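The network puts the till's end at y = 0.045, where the dropped position gives 0.043. The tin is upright in the till, and the gouges and figure have not moved. The overlay leaves a few mm of doubt, though, so I'll take a closer look to check that the till really is flush.

Run:
```python
from h import *
robot.servo_line(P(0,.03,.21),.2)
st("look"); c=cam("wrist"); s=3
img=cv2.resize(cv2.cvtColor(c["img"],cv2.COLOR_RGB2BGR),None,fx=2,fy=2,interpolation=cv2.INTER_CUBIC)
def rect(o,hx,hy,z,col):
    cv2.polylines(img,[np.int32([proj(c,P(o[0]+a*hx,o[1]+b*hy,z))*2 for a,b in((-1,-1),(1,-1),(1,1),(-1,1))])],True,col,1)
rect((0,0),.09,.197,.106,(0,255,0)); rect((0,-.07),.088,.113,.106,(255,0,0)); rect((0,-.07),.088,.113,.115,(0,0,255))
cv2.imwrite("pics/w4.png",img[0:560,160:960])
```

```text
look t 16.68 box xy 0.0005 0.0307 z 0.2111 F -0.0 -0.5 -0.4
```

View pics/w4.png

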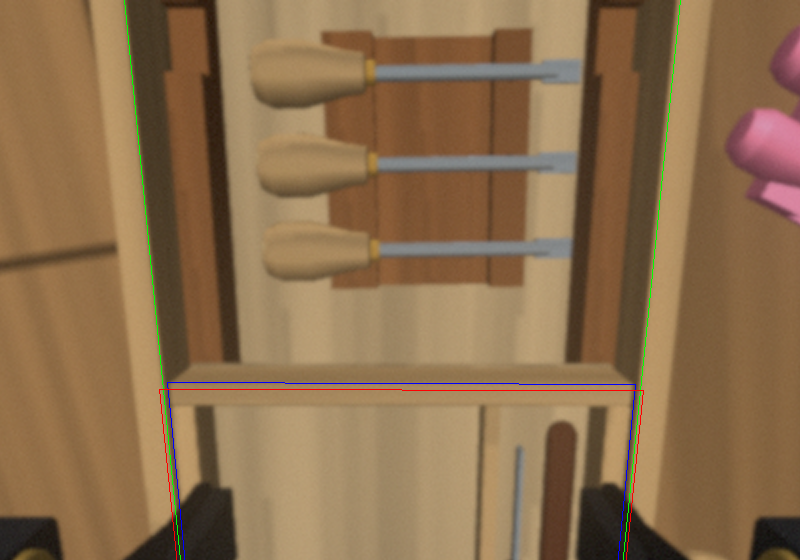

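The close-up shows the till wall's top edge at crop row 383, spanning columns 168 to 635. That lies exactly on the blue model (dropped, flush, y = -70), with the box walls clear on both sides. The red riding-height model does not fit. The outer face below the edge is what looked like an offset earlier. The till is down in its notches and the gripper is clear, so I'll hand in.

Run:
```python
from h import *
robot.servo_line(P(0,.06,.30),.2); print(robot.finish_job()); st("done")
```

```text
the job is handed in; nothing more can be done
None
the job is handed in; nothing more can be done
```

The till is pushed to the -y end, away from the gouges, and by the camera check it lies dropped and flush in its notches; the tin still stands in it, the three gouges are uncovered, and the job is handed in (no verdict was shown).

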